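# Set the terracotta pots over from the cooling rack to the serving tray in reverse order

### The arm

A 6-joint arm with a two-finger parallel gripper is mounted at the origin on the work surface. World frame = base frame: x ahead of the robot, y to its left, z up, the work surface at z = 0. Lengths are in m, angles in degrees, forces in N, time in s.
With the tool pointing down it reaches from about 0.3 to 0.75 m from the base axis. Payload 8.5 kg.
Tool frame: the origin (TCP) lies midway between the tips of the shut fingers; the grasp point (between the pads) lies 19 mm behind it; z points along the fingers, y is the line along which they close (so a half turn about z gives the same grasp; the last joint's range is limited). The gripper opens to 85 mm and grips with 20 to 120 N. Pads are 22 mm wide; open, the fingers measure 114 mm over their backs; the gripper's body (76 mm by 85 mm) begins 54 mm behind the grasp point. The pads swing forward as they close: fully open they stand 13 mm farther back than shut.
Start: joints at [54.07, 21.807, 74.336, -0, 83.858, -12.336], TCP at [0.22, 0.504, 0.231] pointing down, gripper open.
Joint ranges: [-178.18, 178.18], [-50.72, 133.34], [12.68, 142.11], [-81.47, 261.47], [9.98, 163.14], [-165.26, 165.26]. Speed limits (degrees/s): [136.94, 136.94, 180, 180, 180, 180].

### API

Orientations are given as a 3x3 rotation matrix whose columns are the frame's x, y, z axes.
In Python, from rig import monitor, optics, close_job, models gives the robot as it stands.
- The arm moves only by the tool step_arm, never from a script. Its arguments are lists of equal length, an entry for each row: "fingers": the closure, from -1 (fully open) to 1 (shut); "travel": the shift along the tool's x, y, z scaled (see below), a list of three; "twist": the turn about the tool's z scaled (see below). In form: {"fingers": [fingers, ...], "travel": [[tx, ty, tz], ...], "twist": [twist, ...]}. A call has 1 to 10 rows; each row shifts and turns the commanded pose from where the row before left it, along the tool's axes as they then stand; what a row does not reach is not made up. The controller multiplies each number of a shift by 100 mm and each number of a turn by pi rad. A row lasts 1/8 s, in which the tool goes at most 62.5 mm and 10.7 degrees, less where a joint would pass 70% of its speed; a pose out of reach is approached as far as the arm can. A call with a number of a shift or a turn outside -1 to 1 is refused whole. A call with a gripper value outside its range is refused whole. The fingers move at their own pace and stop on an object; "force" is the grip in N (left out, the last holds). Time passes only in rows, so rows that do not move let the fingers close. It gives the time, the measured TCP pose, the force, the opening and the grip force at its end, in the units of the state.
- monitor.observe(): the state, without advancing time (a new reading comes with each control period).
- optics.get_image(name): name is "scene" or "top"; returns (picture, depth): 420x560x3 uint8, blue, green, red; 420x560 float32, m along the optical axis (not along the pixel's ray), 0 where there is no reading.
- optics.get_calibration(name): a dict with "vertical_fov" (degrees; the focal length in pixels is half the picture's height over the tangent of half this angle, whatever the lens; pixels are square), "cx", "cy" (the principal point, pixels), "world_from_camera" (4x4, takes a point from camera to world coordinates). Camera axes: x right, y up, looking along -z (the intrinsics and any distortion apply to the point x, -y, -z); pixel columns grow to the right and rows downward; lengths in m; the calibration is good to about 2 mm. A picture is of the moment at which its call begins. get_calibration takes no time and is no camera call.
- close_job(): hands the job in; it is judged then, once.
Trained networks look in the newest picture that a camera, given by its name, has taken for a name from the list of things; names that differ only in an ending like _2 or _b are one class to them, and where a whole thing is asked for, a point or a joint stands for the part that bears it (a point fixed in the world has none). Each returns a list of dicts, best first, with "confidence" (0 to 1); they miss things now and then, are a little off and sometimes report something else, mostly with a low value. They report only what shows in the picture. A call takes as long as a camera call. They do not tell look-alikes from the thing itself.
- models.trace(camera, query): "mask" (420x560 bool, what is visible of it) and "point" ([column, row] in pixels, amid what is visible of it).
- models.landmark_of(camera, query): "point" ([column, row] in pixels: a listed point, or the origin of a listed thing).
The state is a dict: "time_s": time; "q": joint angles; "qvel": joint speeds; "joint_efforts": joint torques, N m; "position": TCP position; "tool_rot": TCP orientation; "ft_force": force on the tool from outside, world axes, zero at the start; "wrist_torque": the same for the moment, N m; "grip_width": finger opening in m; "gripper_force": force on a finger pad.
Only numpy, scipy, OpenCV 4.12 (cv2) and the standard library are available. Lean on these libraries where they do the work, as an engineer would, in place of code of your own. Each camera call takes 0.05 s, during which the arm holds its last target. There are 200 camera calls.

### The job

Move the row of four small terracotta pots from the dark steel cooling rack into the wooden serving tray in reverse order, because the cook who fills them stands on the other side: the pot at the left end of the rack goes into the compartment at the right end of the tray, the second from the left into the second from the right, and so on. One pot to a compartment, each standing upright and flat on the compartment's floor; set them down gently, without dropping or tipping any.

Things in the scene. Friction and masses are not known exactly. Their poses are not given: they have to be found in the camera images.
- ramekin: Open round terracotta ramekin: straight-sided cylinder, 54 mm across, 45 mm high, wall 4 mm, about 130 g. Loose; origin at the centre of its underside, z up. Starts upright on one of the pads of the cooling rack, at most 3 mm off the pad's centre.
- beaker: Open round terracotta beaker, the narrowest and tallest: straight-sided cylinder, 44 mm across, 70 mm high, wall 4 mm, about 140 g. Loose; origin at the centre of its underside, z up. Starts upright on one of the pads of the cooling rack, at most 3 mm off the pad's centre.
- lidded_pot: Closed round terracotta pot, lid and body in one piece: straight-sided cylinder 54 mm across and 40 mm high, above it a shallow lid with a small knob on top, 62 mm high in all, about 180 g. Loose; origin at the centre of its underside, z up. Starts upright on one of the pads of the cooling rack, at most 3 mm off the pad's centre.
- square_dish: Open square terracotta dish, 50 x 50 mm, 45 mm high, straight walls 5 mm thick, about 140 g; x and y axes run along its sides, at the start turned at most 0.2 rad from the cooling rack's axes. Loose; origin at the centre of its underside, z up. Starts upright on one of the pads of the cooling rack, at most 3 mm off the pad's centre.
- cooling_rack: Start rack: fixed dark steel plate, 86 (x) by 336 mm (y), top 10 mm above the table, with four light metal pads at y = -120, -40, 40, 120 mm. Origin: centre of its underside, on the table; y axis to the robot's left within 0.12 rad. Rack and tray lie roughly parallel; either may be the nearer to the robot. Other things within 0.3 m of either's middle are at most 90 mm high.
- pad_ramekin: Fixed square metal pad on the cooling rack, 66 mm square and 6 mm thick, top 16 mm above the table, all four alike: the one on which the ramekin stands at the start, so it keeps the place in the row where that pot began. Origin at the centre of its underside.
- pad_beaker: Fixed square metal pad on the cooling rack, 66 mm square and 6 mm thick, top 16 mm above the table, all four alike: the one on which the beaker stands at the start, so it keeps the place in the row where that pot began. Origin at the centre of its underside.
- pad_lidded_pot: Fixed square metal pad on the cooling rack, 66 mm square and 6 mm thick, top 16 mm above the table, all four alike: the one on which the lidded pot stands at the start, so it keeps the place in the row where that pot began. Origin at the centre of its underside.
- pad_square_dish: Fixed square metal pad on the cooling rack, 66 mm square and 6 mm thick, top 16 mm above the table, all four alike: the one on which the square dish stands at the start, so it keeps the place in the row where that pot began. Origin at the centre of its underside.
- serving_tray: Fixed pale wooden tray, 84 (x) by 326 mm (y): four compartments centred at y = -120, -40, 40, 120 mm, x = 0, each 72 (x) by 74 mm (y) inside, floor 12 mm above the table, walls 6 mm thick, their tops 18 mm above the table. Origin: centre of its underside, on the table; y axis to the robot's left within 0.12 rad. Most room for fingers is across the row (along x).
There are look-alikes about, which are no part of the job. Leave any yellow look-alike of the ramekin alone. What is shaped like the lidded_pot but blue is not meant.

How it is judged (in metres and radians):
At the end, for the whole second after the job is handed in: Each pot stands in the tray compartment that mirrors its starting place in the row (rack y becomes minus y on the tray), its centre within 18 mm of the compartment's centre along x and y, its underside within 3.5 mm of the compartment's floor, upright within 0.08 rad and at rest (under 0.02 m/s) (((y of pad_ramekin in the frame of cooling_rack between -0.14 and -0.1 m and y of ramekin in the frame of serving_tray between 0.102 and 0.138 m) or (y of pad_ramekin in the frame of cooling_rack between -0.06 and -0.02 m and y of ramekin in the frame of serving_tray between 0.022 and 0.058 m) or (y of pad_ramekin in the frame of cooling_rack between 0.02 and 0.06 m and y of ramekin in the frame of serving_tray between -0.058 and -0.022 m) or (y of pad_ramekin in the frame of cooling_rack between 0.1 and 0.14 m and y of ramekin in the frame of serving_tray between -0.138 and -0.102 m)) and x of ramekin in the frame of serving_tray between -0.018 and 0.018 m and z of ramekin in the frame of serving_tray between 0.008 and 0.0155 m and angle between each of ramekin, beaker, lidded_pot, square_dish's own z axis and vertical below 0.08 rad and linear speed of each of ramekin, beaker, lidded_pot, square_dish below 0.02 m/s and ((y of pad_beaker in the frame of cooling_rack between -0.14 and -0.1 m and y of beaker in the frame of serving_tray between 0.102 and 0.138 m) or (y of pad_beaker in the frame of cooling_rack between -0.06 and -0.02 m and y of beaker in the frame of serving_tray between 0.022 and 0.058 m) or (y of pad_beaker in the frame of cooling_rack between 0.02 and 0.06 m and y of beaker in the frame of serving_tray between -0.058 and -0.022 m) or (y of pad_beaker in the frame of cooling_rack between 0.1 and 0.14 m and y of beaker in the frame of serving_tray between -0.138 and -0.102 m)) and x of beaker in the frame of serving_tray between -0.018 and 0.018 m and z of beaker in the frame of serving_tray between 0.008 and 0.0155 m and ((y of pad_lidded_pot in the frame of cooling_rack between -0.14 and -0.1 m and y of lidded_pot in the frame of serving_tray between 0.102 and 0.138 m) or (y of pad_lidded_pot in the frame of cooling_rack between -0.06 and -0.02 m and y of lidded_pot in the frame of serving_tray between 0.022 and 0.058 m) or (y of pad_lidded_pot in the frame of cooling_rack between 0.02 and 0.06 m and y of lidded_pot in the frame of serving_tray between -0.058 and -0.022 m) or (y of pad_lidded_pot in the frame of cooling_rack between 0.1 and 0.14 m and y of lidded_pot in the frame of serving_tray between -0.138 and -0.102 m)) and x of lidded_pot in the frame of serving_tray between -0.018 and 0.018 m and z of lidded_pot in the frame of serving_tray between 0.008 and 0.0155 m and ((y of pad_square_dish in the frame of cooling_rack between -0.14 and -0.1 m and y of square_dish in the frame of serving_tray between 0.102 and 0.138 m) or (y of pad_square_dish in the frame of cooling_rack between -0.06 and -0.02 m and y of square_dish in the frame of serving_tray between 0.022 and 0.058 m) or (y of pad_square_dish in the frame of cooling_rack between 0.02 and 0.06 m and y of square_dish in the frame of serving_tray between -0.058 and -0.022 m) or (y of pad_square_dish in the frame of cooling_rack between 0.1 and 0.14 m and y of square_dish in the frame of serving_tray between -0.138 and -0.102 m)) and x of square_dish in the frame of serving_tray between -0.018 and 0.018 m and z of square_dish in the frame of serving_tray between 0.008 and 0.0155 m); the robot touches nothing.
It fails at once if the ramekin is let go or dropped with its underside more than 45 mm above the table (height (world z) of ramekin above 0.045 m and contact force between ramekin and the fingers below 0.05 N).
It fails at once if the beaker is let go or dropped with its underside more than 45 mm above the table (height (world z) of beaker above 0.045 m and contact force between beaker and the fingers below 0.05 N).
It fails at once if the lidded pot is let go or dropped with its underside more than 45 mm above the table (height (world z) of lidded_pot above 0.045 m and contact force between lidded_pot and the fingers below 0.05 N).
It fails at once if the square dish is let go or dropped with its underside more than 45 mm above the table (height (world z) of square_dish above 0.045 m and contact force between square_dish and the fingers below 0.05 N).
It fails at once if a pot is tipped over (more than 0.7 rad) (angle between any of ramekin, beaker, lidded_pot, square_dish's own z axis and vertical above 0.7 rad).
It also fails if it takes over 106 s, if anything falls off the work surface, if the arm or the gripper's body presses on something with over 40 N, if the wrist force passes 120 N, or if a joint passes its speed limit or range.

## Working session

There is one attempt and no reset: what is moved stays moved. The work goes in short steps, Python scripts to look and compute and a tool call to move; the robot and the scene stay as the last step left them, time stands still between calls to the robot, and variables do not carry over. Pictures are saved under pics/ and viewed, at most 14 in all, crops included, and the job is handed in when it is done.

Besides the shell and the picture viewer there is one more tool, called after "Request:" as name(argument=value, ...) on one line, values as JSON. step_arm: Moves the arm, as the interface text tells. Its arguments: {"type":"object","properties":{"fingers":{"type":"array","items":{"type":"number"}},"travel":{"type":"array","items":{"type":"array","items":{"type":"number"}}},"twist":{"type":"array","items":{"type":"number"}},"force":{"type":"number"}},"required":["fingers","travel","twist"]}

```bash
mkdir -p pics; ls
python3 - <<'E'
from rig import monitor, optics
import cv2,numpy as np
s=monitor.observe(); print(s['time_s'],s['position'],s['tool_rot'],s['grip_width'])
a=[]
for n in('scene','top'):
    im,d=optics.get_image(n); cv2.imwrite(f'pics/{n}0.png',im); c=optics.get_calibration(n); print(n,c); np.save(f'{n}0.npy',d)
E
```

```text
pics
0.0 [0.21995894 0.50378824 0.2307044 ] [[-9.16406905e-01  4.00246915e-01 -8.89218635e-04]
 [ 4.00247750e-01  9.16406237e-01 -1.16109620e-03]
 [ 3.50160330e-04 -1.41994433e-03 -9.99998931e-01]] 0.08521098034947334
scene {'vertical_fov': 55.35812180902185, 'cx': 274.3893425936932, 'cy': 210.36317030111846, 'world_from_camera': array([[ 0.21812247, -0.7743958 ,  0.59391392,  1.11908131],
       [ 0.97579492,  0.18285567, -0.11995027, -0.10402505],
       [-0.01571154,  0.60570203,  0.79553642,  0.70831011],
       [ 0.        ,  0.        ,  0.        ,  1.        ]])}
top {'vertical_fov': 52.045785295286905, 'cx': 277.49646411132153, 'cy': 210.6335720852004, 'world_from_camera': array([[-0.02170202,  0.9791318 , -0.20206421,  0.45340823],
       [-0.99974817, -0.02009902,  0.00998177, -0.02283087],
       [ 0.00571217,  0.20222994,  0.97932141,  0.83159472],
       [ 0.        ,  0.        ,  0.        ,  1.        ]])}
```

View pics/top0.png

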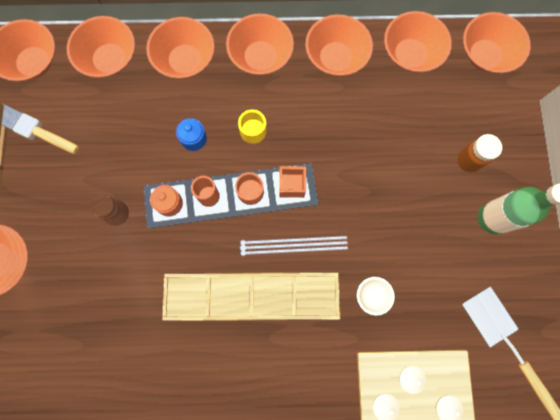

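View pics/scene0.png

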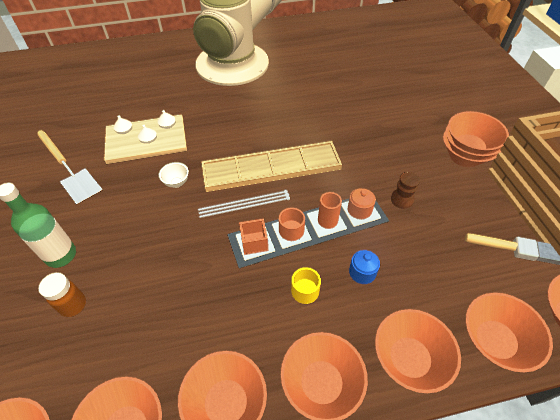

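The top picture shows the terracotta row on the dark rack: lidded pot (165,200), beaker (205,190), ramekin (249,187) and square dish (292,181). Image left is the robot's left. The empty tray is nearer the robot, at (251,297).

These could be mistaken for the pots: the blue lidded pot (190,133), the yellow ramekin (252,126), the white bowl (376,296), the dark mill (112,208) and the terracotta bowls along the far edge. I choose the four terracotta ones on the rack.

```bash
cat > h.py <<'E'
from rig import monitor, optics, models
import cv2,numpy as np
def cloud(name):
    im,d=optics.get_image(name); c=optics.get_calibration(name); T=c['world_from_camera']
    f=210/np.tan(np.radians(c['vertical_fov'])/2)
    v,u=np.mgrid[:420,:560]
    P=np.stack([(u-c['cx'])/f*d,-(v-c['cy'])/f*d,-d],-1)@T[:3,:3].T+T[:3,3]
    P[d==0]=np.nan
    return im,P
def rect(pts):
    (c,s,a)=cv2.minAreaRect((pts*1000).astype(np.float32)); return np.round(c,1),np.round(s,1),round(a,2)
E
python3 - <<'E'
from h import *
for n in('top','scene'):
    im,P=cloud(n); np.savez(n,im=im,P=P)
    if n=='top': cv2.imwrite('pics/crop.png',cv2.resize(im[100:335,130:400],None,fx=2.5,fy=2.5,interpolation=cv2.INTER_CUBIC))
    for q in('cooling_rack','serving_tray','ramekin','beaker','lidded_pot','square_dish'):
        for r in models.trace(n,q)[:3]:
            m=r['mask']; p=P[m]; p=p[~np.isnan(p).any(1)]
            if len(p)<10: print(n,q,'few');continue
            z=np.percentile(p[:,2],[2,50,98]).round(4)
            top=p[p[:,2]>z[2]-.006]
            print(n,q,round(r['confidence'],2),np.round(r['point']),'z',z,'all',rect(p[:,:2]),'top',rect(top[:,:2]))
E
```

```text
top cooling_rack 0.72 [232. 203.] z [0.0015 0.0098 0.0148] all (array([659. ,  61.1]), array([ 90.5, 342.4]), 6.76) top (array([656.9,  60.6]), array([ 86. , 335.1]), 6.8)
top serving_tray 0.93 [251. 300.] z [0.009  0.0122 0.0195] all (array([462. ,  22.7]), array([332. ,  85.8]), 89.4) top (array([461.1,  21.8]), array([326.3,  84. ]), 88.99)
top serving_tray 0.54 [204. 192.] z [0.0193 0.058  0.0873] all (array([651.8, 102.2]), array([41.1, 40.6]), 45.06) top (array([651.9, 102.3]), array([40.9, 40.6]), 45.06)
top ramekin 0.87 [253. 187.] z [0.0182 0.0297 0.0623] all (array([662.6,  18.4]), array([53.8, 60.5]), 34.52) top (array([660.7,  21.6]), array([52.7, 52.3]), 25.76)
top beaker 0.64 [205. 191.] z [0.019  0.0584 0.0874] all (array([652.9, 102.6]), array([43. , 42.3]), 42.76) top (array([652.7, 102.7]), array([41.9, 41.6]), 3.79)
top lidded_pot 0.9 [190. 136.] z [0.0035 0.0439 0.0612] all (array([777.9, 136.9]), array([52.8, 52.4]), 22.89) top (array([777.9, 137.6]), array([14.1, 13.4]), 2.09)
top lidded_pot 0.57 [166. 200.] z [0.0191 0.0601 0.0771] all (array([640.7, 181.4]), a
[... 1253 characters left out ...]
.4, 41.6]), 85.36)
scene beaker 0.39 [308. 242.] z [0.0002 0.0106 0.0166] all (array([654.3,  64.8]), array([ 96.1, 342.7]), 7.01) top (array([659.8,  61.8]), array([ 86. , 334.6]), 6.95)
scene lidded_pot 0.75 [362. 265.] z [0.0054 0.0443 0.0618] all (array([774.8, 133. ]), array([69.1, 49.8]), 22.65) top (array([781.1, 138.1]), array([13.7, 12.4]), 21.38)
scene lidded_pot 0.68 [362. 206.] z [0.0199 0.0578 0.0778] all (array([644.2, 178.1]), array([50.9, 52. ]), 75.91) top (array([642.1, 179.1]), array([15.2, 13. ]), 1.96)
scene square_dish 0.56 [252. 234.] z [0.0187 0.0437 0.063 ] all (array([652.8, -54.9]), array([52.4, 98.5]), 84.04) top (array([674.2, -58.2]), array([49.5, 51.9]), 88.17)
```

View pics/crop.png

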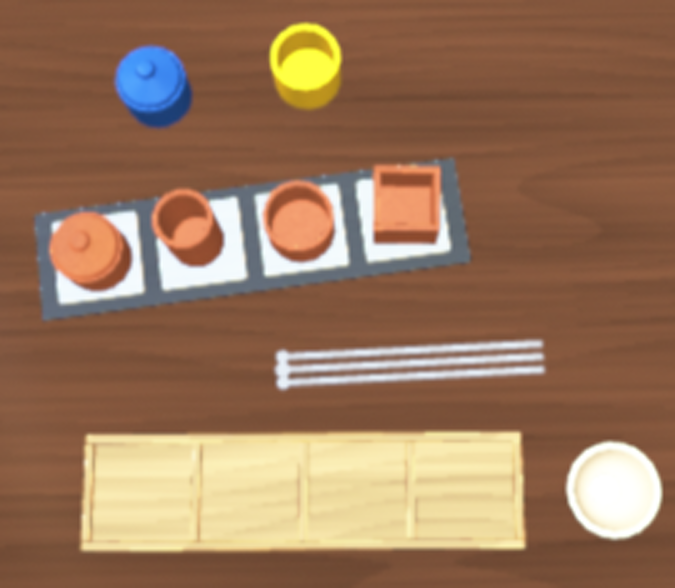

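The crop confirms it: four terracotta pots on the white pads, with the dish turned about -1.5° and the blue and yellow look-alikes off the rack. One wrist yaw of -1.5° suits both the dish and the tray. I'll turn first, then travel to above the lidded pot.

Request:
step_arm(fingers=[-1,-1,-1,-1,-1,-1,-1,-1], travel=[[0,0,0],[0,0,0],[0,0,0],[0,0,0],[0,0,0],[0,0,0],[0,0,0],[0,0,0]], twist=[0.047,0.047,0.047,0.047,0.047,0.047,0.047,0.047], force=30)

```text
time_s: 1.8
position: [0.2201, 0.504, 0.2313]
tool_rot: [[0.027, 1.0, 0.0], [1.0, -0.027, 0.0], [0.0, 0.0, -1.0]]
ft_force: [-0.3, -0.0, -0.3]
grip_width: 0.0856
gripper_force: 0.0
```

```bash
cat >> h.py <<'E'
POT=dict(lid=(.6415,.179),beaker=(.6543,.103),ram=(.6617,.0216),sq=(.674,-.0585))
GOAL=dict(lid=(.4601,-.0977),beaker=(.4614,-.0177),ram=(.4626,.0623),sq=(.4639,.1423))
def go(x,y,z):
    s=monitor.observe(); R=s['tool_rot']; d=np.array([x,y,z])-s['position']
    print('t',round(s['time_s'],2),'pos',np.round(s['position'],4),'yaw(y)',round(np.degrees(np.arctan2(R[1,1],R[0,1])),2),'w',round(s['grip_width'],4),'grip',round(s['gripper_force'],1),'need',np.round(R.T@d*10,3))
E
python3 -c "
from h import *
go(*POT['lid'],.16)"
```

```text
t 1.8 pos [0.2201 0.504  0.2313] yaw(y) -1.55 w 0.0856 grip 0.0 need [-3.135  4.3    0.713]
```

Request:
step_arm(fingers=[-1,-1,-1,-1,-1,-1,-1,-1,-1,-1], travel=[[-0.313,0.43,0.071],[-0.313,0.43,0.071],[-0.313,0.43,0.071],[-0.313,0.43,0.071],[-0.313,0.43,0.071],[-0.313,0.43,0.071],[-0.313,0.43,0.071],[-0.313,0.43,0.071],[-0.313,0.43,0.071],[-0.313,0.43,0.071]], twist=[0,0,0,0,0,0,0,0,0,0])

```text
time_s: 3.05
position: [0.6444, 0.1803, 0.1601]
tool_rot: [[0.022, 1.0, 0.0], [1.0, -0.022, 0.0], [0.0, 0.0, -1.0]]
ft_force: [-0.1, 0.4, 0.4]
grip_width: 0.085
gripper_force: 0.0
```

```bash
python3 -c "
from h import *
go(*POT['lid'],.022)"
```

```text
t 3.05 pos [0.6444 0.1803 0.1601] yaw(y) -1.28 w 0.085 grip 0.0 need [-0.014 -0.029  1.381]
```

Request:
step_arm(fingers=[-1,-1,-1,-1,-1], travel=[[0,0,0],[0,0,0.3],[0,0,0.3],[0,0,0.3],[0,0,0]], twist=[0,0,0,0,0])

```text
time_s: 3.68
position: [0.6415, 0.1821, 0.0686]
tool_rot: [[0.021, 1.0, -0.005], [1.0, -0.021, -0.0], [-0.0, -0.005, -1.0]]
ft_force: [-0.0, -0.1, -0.2]
grip_width: 0.0852
gripper_force: 0.0
```

```bash
python3 -c "
from h import *
go(*POT['lid'],.022)"
```

```text
t 3.67 pos [0.6415 0.1821 0.0686] yaw(y) -1.23 w 0.0852 grip 0.0 need [-0.031  0.003  0.466]
```

Request:
step_arm(fingers=[-1,-1,-1,-1,-1], travel=[[-0.03,0,0.15],[0,0,0.15],[0,0,0.16],[0,0,0],[0,0,0]], twist=[0,0,0,0,0])

```text
time_s: 4.3
position: [0.6433, 0.1786, 0.0246]
tool_rot: [[0.022, 1.0, 0.001], [1.0, -0.022, 0.0], [0.0, 0.001, -1.0]]
ft_force: [0.2, 0.2, 0.6]
grip_width: 0.0855
gripper_force: 0.0
```

```bash
python3 -c "
from h import *
go(*POT['lid'],.022)"
```

```text
t 4.3 pos [0.6433 0.1786 0.0246] yaw(y) -1.27 w 0.0855 grip 0.0 need [ 0.004 -0.018  0.026]
```

Close on the pot.

Request:
step_arm(fingers=[-0.5,0,0.2,0.4,0.6,0.8,1,1], travel=[[0,-0.018,0.02],[0,0,0],[0,0,0],[0,0,0],[0,0,0],[0,0,0],[0,0,0],[0,0,0]], twist=[0,0,0,0,0,0,0,0], force=30)

```text
time_s: 5.3
position: [0.6412, 0.1786, 0.0227]
tool_rot: [[0.022, 1.0, 0.0], [1.0, -0.022, 0.0], [0.0, 0.0, -1.0]]
ft_force: [-2.7, -0.3, 5.0]
grip_width: 0.0534
gripper_force: 32.6
```

```bash
python3 -c "
from h import *
go(*GOAL['lid'],.12)"
```

```text
t 5.3 pos [0.6412 0.1786 0.0227] yaw(y) -1.27 w 0.0534 grip 32.6 need [-2.803 -1.749 -0.974]
```

Gripped at 53.4 mm. Lift, then carry to the right-end compartment.

Request:
step_arm(fingers=[1,1,1,1,1,1,1,1,1,1], travel=[[0,0,-0.2],[0,0,-0.4],[0,0,-0.4],[-0.4,-0.25,0],[-0.4,-0.25,0],[-0.4,-0.25,0],[-0.4,-0.25,0],[-0.4,-0.25,0],[-0.4,-0.25,0],[-0.4,-0.25,0]], twist=[0,0,0,0,0,0,0,0,0,0])

```text
time_s: 6.55
position: [0.459, -0.0986, 0.1219]
tool_rot: [[0.022, 1.0, -0.0], [1.0, -0.022, 0.0], [0.0, -0.0, -1.0]]
ft_force: [0.4, -0.7, -2.6]
grip_width: 0.0529
gripper_force: 32.5
```

Request:
step_arm(fingers=[1,1], travel=[[0,0,0],[0,0,0]], twist=[0,0])

```text
time_s: 6.8
position: [0.4602, -0.0973, 0.1221]
tool_rot: [[0.023, 1.0, 0.0], [1.0, -0.023, 0.0], [0.0, 0.0, -1.0]]
ft_force: [0.5, 0.8, -2.3]
grip_width: 0.0533
gripper_force: 32.6
```

```bash
python3 -c "
from h import *
go(*GOAL['lid'],.019)"
```

```text
t 6.8 pos [ 0.4602 -0.0973  0.1221] yaw(y) -1.3 w 0.0533 grip 32.6 need [-4.000e-03 -1.000e-03  1.031e+00]
```

Request:
step_arm(fingers=[1,1,1,1,1,1,1,1], travel=[[0,0,0.3],[0,0,0.3],[0,0,0.2],[0,0,0.1],[0,0,0.06],[0,0,0.04],[0,0,0],[0,0,0]], twist=[0,0,0,0,0,0,0,0])

```text
time_s: 7.8
position: [0.4602, -0.0976, 0.0227]
tool_rot: [[0.022, 1.0, 0.001], [1.0, -0.022, -0.0], [-0.0, 0.001, -1.0]]
ft_force: [-0.2, 0.3, -2.2]
grip_width: 0.053
gripper_force: 32.7
```

Request:
step_arm(fingers=[1,1,1,1], travel=[[0,0,0.015],[0,0,0.015],[0,0,0],[0,0,0]], twist=[0,0,0,0])

```text
time_s: 8.3
position: [0.46, -0.0975, 0.0193]
tool_rot: [[0.022, 1.0, -0.0], [1.0, -0.022, -0.0], [-0.0, -0.0, -1.0]]
ft_force: [0.8, -0.8, -3.0]
grip_width: 0.0534
gripper_force: 32.7
```

Request:
step_arm(fingers=[1,1,1], travel=[[0,0,0.01],[0,0,0],[0,0,0]], twist=[0,0,0])

```text
time_s: 8.68
position: [0.4601, -0.0975, 0.0186]
tool_rot: [[0.022, 1.0, 0.0], [1.0, -0.022, -0.0], [-0.0, 0.0, -1.0]]
ft_force: [-1.5, 1.3, 5.3]
grip_width: 0.0531
gripper_force: 33.2
```

```bash
python3 -c "
from h import *
go(*GOAL['lid'],.019); print(monitor.observe()['ft_force'])"
```

```text
t 8.68 pos [ 0.4601 -0.0975  0.0186] yaw(y) -1.27 w 0.0531 grip 33.2 need [-0.002  0.    -0.004]
[-1.52357189  1.34256634  5.30131451]
```

On the floor (+5 N). Open gradually, rise, and go to the beaker. After the rise, it needs about (+2.0, +1.9).

Request:
step_arm(fingers=[0.2,0,-0.3,-0.6,-1,-1,-1,-1,-1], travel=[[0,0,0],[0,0,0],[0,0,0],[0,0,0],[0,0,0],[0,0,0],[0,0,-0.3],[0,0,-0.5],[0,0,-0.5]], twist=[0,0,0,0,0,0,0,0,0])

```text
time_s: 9.8
position: [0.4597, -0.0974, 0.1497]
tool_rot: [[0.022, 1.0, -0.001], [1.0, -0.022, 0.0], [0.0, -0.001, -1.0]]
ft_force: [0.1, -0.4, 0.0]
grip_width: 0.0856
gripper_force: 0.0
```

```bash
python3 -c "
from h import *
go(*POT['beaker'],.16)"
```

```text
t 9.8 pos [ 0.4597 -0.0974  0.1497] yaw(y) -1.28 w 0.0856 grip 0.0 need [ 2.047  1.9   -0.103]
```

Request:
step_arm(fingers=[-1,-1,-1,-1,-1,-1,-1], travel=[[0.4,0.38,0],[0.4,0.38,0],[0.4,0.38,0],[0.4,0.38,0],[0.447,0.38,0],[0,0,0],[0,0,0]], twist=[0,0,0,0,0,0,0])

```text
time_s: 10.68
position: [0.654, 0.1027, 0.1478]
tool_rot: [[0.022, 1.0, -0.001], [1.0, -0.022, -0.0], [-0.0, -0.001, -1.0]]
ft_force: [-0.4, -0.3, 0.5]
grip_width: 0.0853
gripper_force: 0.0
```

Run:
```python
from h import *
go(*POT['beaker'],.025)
im,P=cloud('top'); cv2.imwrite('pics/a.png',im)
for q in('lidded_pot',):
    for r in models.trace('top',q)[:3]:
        p=P[r['mask']]; p=p[~np.isnan(p).any(1)]; z=np.percentile(p[:,2],98); t=p[p[:,2]>z-.006]
        print(q,np.round(r['point']),round(z,4),rect(t[:,:2]))
```

```text
t 10.68 pos [0.654  0.1027 0.1478] yaw(y) -1.26 w 0.0853 grip 0.0 need [0.003 0.004 1.228]
lidded_pot [316. 294.] 0.0734 (array([461.1, -96. ]), array([13.9, 13.7]), 89.21)
```

View pics/a.png

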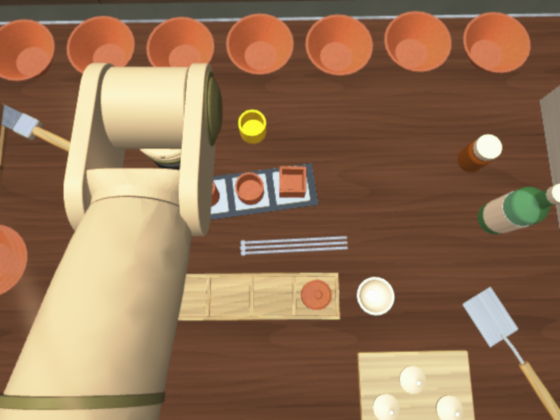

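The lidded pot stands at (316,294), centred in the tray's right-end compartment, and its knob height of 73 mm means it is flat on the floor. The rest of the row at (249,188) and (292,181) is undisturbed. Next is the beaker.

Request:
step_arm(fingers=[-1,-1,-1,-1,-1,-1,-1,-1], travel=[[0,0,0.3],[0,0,0.3],[0,0,0.3],[0,0,0.2],[0,0,0.1],[0,0,0.03],[0,0,0],[0,0,0]], twist=[0,0,0,0,0,0,0,0])

```text
time_s: 11.78
position: [0.6548, 0.1029, 0.0262]
tool_rot: [[0.022, 1.0, 0.001], [1.0, -0.022, -0.0], [-0.0, 0.001, -1.0]]
ft_force: [-0.6, -0.4, 0.0]
grip_width: 0.0855
gripper_force: 0.0
```

Request:
step_arm(fingers=[-0.5,0,0.2,0.3,0.4,0.5,0.6,0.8,1,1], travel=[[0,0,0],[0,0,0],[0,0,0],[0,0,0],[0,0,0],[0,0,0],[0,0,0],[0,0,0],[0,0,0],[0,0,0]], twist=[0,0,0,0,0,0,0,0,0,0])

```text
time_s: 13.02
position: [0.6545, 0.103, 0.0256]
tool_rot: [[0.022, 1.0, 0.0], [1.0, -0.022, 0.0], [0.0, 0.0, -1.0]]
ft_force: [-2.0, -0.1, 6.6]
grip_width: 0.0436
gripper_force: 25.5
```

```bash
python3 -c "
from h import *
go(*GOAL['beaker'],.125)"
```

```text
t 13.03 pos [0.6545 0.103  0.0256] yaw(y) -1.27 w 0.0436 grip 25.5 need [-1.25  -1.903 -0.994]
```

Request:
step_arm(fingers=[1,1,1,1,1,1,1,1,1,1], travel=[[0,0,0],[0,0,-0.2],[0,0,-0.4],[0,0,-0.4],[-0.25,-0.38,0],[-0.25,-0.38,0],[-0.25,-0.38,0],[-0.25,-0.38,0],[-0.25,-0.38,0],[0,0,0]], twist=[0,0,0,0,0,0,0,0,0,0])

```text
time_s: 14.28
position: [0.4598, -0.0187, 0.1252]
tool_rot: [[0.025, 1.0, -0.001], [1.0, -0.025, 0.0], [0.0, -0.001, -1.0]]
ft_force: [0.6, 0.4, -1.5]
grip_width: 0.0434
gripper_force: 26.9
```

Request:
step_arm(fingers=[1,1,1,1,1,1,1,1,1], travel=[[0,0,0],[0,0,0.3],[0,0,0.3],[0,0,0.2],[0,0,0.1],[0,0,0.06],[0,0,0.04],[0,0,0],[0,0,0]], twist=[0,0,0,0,0,0,0,0,0])

```text
time_s: 15.4
position: [0.462, -0.0179, 0.0257]
tool_rot: [[0.022, 1.0, 0.001], [1.0, -0.022, -0.0], [-0.0, 0.001, -1.0]]
ft_force: [0.8, -0.6, -1.4]
grip_width: 0.0441
gripper_force: 26.9
```

```bash
python3 -c "
from h import *
go(*GOAL['beaker'],.0216)"
```

```text
t 15.4 pos [ 0.462  -0.0179  0.0257] yaw(y) -1.28 w 0.0441 grip 26.9 need [ 0.002 -0.006  0.041]
```

Request:
step_arm(fingers=[1,1,1,1,1], travel=[[0,0,0.015],[0,0,0.015],[0,0,0.01],[0,0,0],[0,0,0]], twist=[0,0,0,0,0])

```text
time_s: 16.02
position: [0.4618, -0.0178, 0.0216]
tool_rot: [[0.022, 1.0, 0.0], [1.0, -0.022, -0.0], [-0.0, 0.0, -1.0]]
ft_force: [-1.5, 1.3, 5.1]
grip_width: 0.0442
gripper_force: 27.5
```

Request:
step_arm(fingers=[0.3,0.1,-0.3,-0.6,-1,-1,-1,-1,-1], travel=[[0,0,0],[0,0,0],[0,0,0],[0,0,0],[0,0,0],[0,0,0],[0,0,-0.3],[0,0,-0.5],[0,0,-0.5]], twist=[0,0,0,0,0,0,0,0,0])

```text
time_s: 17.15
position: [0.4615, -0.0177, 0.1527]
tool_rot: [[0.022, 1.0, -0.001], [1.0, -0.022, 0.0], [0.0, -0.001, -1.0]]
ft_force: [1.0, -0.1, 0.1]
grip_width: 0.0852
gripper_force: 0.0
```

```bash
python3 -c "
from h import *
go(*POT['ram'],.15)"
```

```text
t 17.15 pos [ 0.4615 -0.0177  0.1527] yaw(y) -1.28 w 0.0852 grip 0.0 need [0.438 1.993 0.026]
```

Request:
step_arm(fingers=[-1,-1,-1,-1,-1,-1,-1], travel=[[0.088,0.4,0],[0.088,0.4,0],[0.088,0.4,0],[0.088,0.4,0],[0.088,0.393,0],[0,0,0],[0,0,0]], twist=[0,0,0,0,0,0,0])

```text
time_s: 18.02
position: [0.6613, 0.0218, 0.1509]
tool_rot: [[0.022, 1.0, -0.001], [1.0, -0.022, 0.0], [0.0, -0.001, -1.0]]
ft_force: [-0.7, 0.1, 0.2]
grip_width: 0.0856
gripper_force: 0.0
```

Run:
```python
from h import *
go(*POT['ram'],.024)
for n in('top','scene'):
  im,P=cloud(n)
  for q in('beaker','ramekin','square_dish'):
    for r in models.trace(n,q)[:3]:
        p=P[r['mask']]; p=p[~np.isnan(p).any(1)]; z=np.percentile(p[:,2],98); t=p[p[:,2]>z-.006]
        print(n,q,np.round(r['point']),round(r['confidence'],2),round(z,4),rect(t[:,:2]))
```

```text
t 18.02 pos [0.6613 0.0218 0.1509] yaw(y) -1.27 w 0.0856 grip 0.0 need [-0.002  0.005  1.269]
top beaker [272. 293.] 0.84 0.0833 (array([462.8, -17.9]), array([40.9, 41.2]), 25.21)
top square_dish [292. 184.] 0.9 0.0626 (array([672.6, -59.2]), array([48.8, 51.1]), 88.6)
scene beaker [255. 156.] 0.89 0.0833 (array([464.4, -16.9]), array([40.6, 43.9]), 79.7)
scene beaker [220. 171.] 0.35 0.0735 (array([463.5, -95.9]), array([12.1, 12.5]), 62.51)
scene ramekin [304. 286.] 0.87 0.047 (array([794.8,  17.2]), array([51.4, 52.7]), 76.21)
scene ramekin [290. 224.] 0.84 0.0626 (array([663.5,  22.4]), array([50.3, 53.7]), 75.34)
scene square_dish [253. 234.] 0.8 0.0627 (array([674.4, -58.1]), array([49.6, 51.6]), 88.14)
scene square_dish [270. 164.] 0.31 0.0201 (array([571.9,  22.2]), array([324.9, 305.8]), 89.14)
```

The beaker is in its compartment and upright (rim at 83 mm, near 463,-17). Next is the ramekin.

Request:
step_arm(fingers=[-1,-1,-1,-1,-1,-1,-1,-1], travel=[[0,0,0.3],[0,0,0.3],[0,0,0.3],[0,0,0.2],[0,0,0.1],[0,0,0.06],[0,0,0],[0,0,0]], twist=[0,0,0,0,0,0,0,0])

```text
time_s: 19.42
position: [0.6624, 0.0217, 0.0261]
tool_rot: [[0.022, 1.0, 0.001], [1.0, -0.022, -0.0], [-0.0, 0.001, -1.0]]
ft_force: [0.1, 1.0, 1.2]
grip_width: 0.0855
gripper_force: 0.0
```

Request:
step_arm(fingers=[-0.5,0,0.2,0.4,0.6,0.8,1,1], travel=[[0,0,0],[0,0,0],[0,0,0],[0,0,0],[0,0,0],[0,0,0],[0,0,0],[0,0,0]], twist=[0,0,0,0,0,0,0,0])

```text
time_s: 20.42
position: [0.6622, 0.0217, 0.0259]
tool_rot: [[0.022, 1.0, 0.001], [1.0, -0.022, -0.0], [-0.0, 0.001, -1.0]]
ft_force: [-1.3, -0.5, 6.3]
grip_width: 0.0529
gripper_force: 32.1
```

```bash
python3 -c "
from h import *
go(*GOAL['ram'],.125)"
```

```text
t 20.43 pos [0.6622 0.0217 0.0259] yaw(y) -1.27 w 0.0529 grip 32.1 need [ 0.361 -2.004 -0.993]
```

Gripped at 25.9 mm, so it should touch down at about 21.9 mm.

Request:
step_arm(fingers=[1,1,1,1,1,1,1,1,1,1], travel=[[0,0,0],[0,0,-0.2],[0,0,-0.4],[0,0,-0.4],[0.072,-0.4,0],[0.072,-0.4,0],[0.072,-0.4,0],[0.072,-0.4,0],[0.072,-0.4,0],[0,0,0]], twist=[0,0,0,0,0,0,0,0,0,0])

```text
time_s: 21.68
position: [0.4605, 0.0629, 0.1253]
tool_rot: [[0.022, 1.0, -0.002], [1.0, -0.022, 0.0], [0.0, -0.002, -1.0]]
ft_force: [0.6, -0.4, -1.1]
grip_width: 0.053
gripper_force: 32.2
```

Request:
step_arm(fingers=[1,1,1,1,1,1,1,1,1], travel=[[0,0,0],[0,0,0.3],[0,0,0.3],[0,0,0.2],[0,0,0.1],[0,0,0.06],[0,0,0.04],[0,0,0],[0,0,0]], twist=[0,0,0,0,0,0,0,0,0])

```text
time_s: 22.8
position: [0.4631, 0.0622, 0.0257]
tool_rot: [[0.022, 1.0, 0.001], [1.0, -0.022, -0.0], [-0.0, 0.001, -1.0]]
ft_force: [-0.0, 0.3, -2.3]
grip_width: 0.0531
gripper_force: 32.2
```

```bash
python3 -c "
from h import *
go(*GOAL['ram'],.0219)"
```

```text
t 22.8 pos [0.4631 0.0622 0.0257] yaw(y) -1.27 w 0.0531 grip 32.2 need [ 0.001 -0.005  0.038]
```

Request:
step_arm(fingers=[1,1,1,1,1], travel=[[0,0,0.015],[0,0,0.015],[0,0,0.01],[0,0,0],[0,0,0]], twist=[0,0,0,0,0])

```text
time_s: 23.42
position: [0.4629, 0.0622, 0.0219]
tool_rot: [[0.022, 1.0, 0.0], [1.0, -0.022, -0.0], [-0.0, 0.0, -1.0]]
ft_force: [-2.3, 1.3, 7.5]
grip_width: 0.0532
gripper_force: 32.9
```

Request:
step_arm(fingers=[0.2,0,-0.3,-0.6,-1,-1,-1,-1,-1], travel=[[0,0,0],[0,0,0],[0,0,0],[0,0,0],[0,0,0],[0,0,0],[0,0,-0.3],[0,0,-0.5],[0,0,-0.5]], twist=[0,0,0,0,0,0,0,0,0])

```text
time_s: 24.55
position: [0.4626, 0.0622, 0.1527]
tool_rot: [[0.022, 1.0, -0.001], [1.0, -0.022, 0.0], [0.0, -0.001, -1.0]]
ft_force: [0.7, -0.3, 0.5]
grip_width: 0.0855
gripper_force: 0.0
```

```bash
python3 -c "
from h import *
go(*POT['sq'],.15)"
```

```text
t 24.55 pos [0.4626 0.0622 0.1527] yaw(y) -1.27 w 0.0855 grip 0.0 need [-1.16   2.14   0.026]
```

Request:
step_arm(fingers=[-1,-1,-1,-1,-1,-1,-1,-1], travel=[[-0.232,0.428,0],[-0.232,0.428,0],[-0.232,0.428,0],[-0.232,0.428,0],[-0.232,0.428,0],[0,0,0],[0,0,0],[0,0,0]], twist=[0,0,0,0,0,0,0,0])

```text
time_s: 25.55
position: [0.6736, -0.0578, 0.1517]
tool_rot: [[0.022, 1.0, -0.0], [1.0, -0.022, 0.0], [0.0, -0.0, -1.0]]
ft_force: [-0.8, 0.3, -0.3]
grip_width: 0.0853
gripper_force: 0.0
```

```bash
python3 -c "
from h import *
go(*POT['sq'],.025)"
```

```text
t 25.55 pos [ 0.6736 -0.0578  0.1517] yaw(y) -1.23 w 0.0853 grip 0.0 need [-0.007  0.005  1.267]
```

Request:
step_arm(fingers=[-1,-1,-1,-1,-1,-1,-1,-1], travel=[[-0.005,0,0.3],[0,0,0.3],[0,0,0.3],[0,0,0.2],[0,0,0.1],[0,0,0.06],[0,0,0],[0,0,0]], twist=[0,0,0,0,0,0,0,0])

```text
time_s: 26.55
position: [0.6745, -0.0591, 0.0262]
tool_rot: [[0.022, 1.0, 0.001], [1.0, -0.022, -0.0], [-0.0, 0.001, -1.0]]
ft_force: [0.4, 0.6, -0.2]
grip_width: 0.0854
gripper_force: 0.0
```

Request:
step_arm(fingers=[-0.5,0,0.2,0.4,0.6,0.8,1,1,1], travel=[[0,0,0],[0,0,0],[0,0,0],[0,0,0],[0,0,0],[0,0,0],[0,0,0],[0,0,0],[0,0,0]], twist=[0,0,0,0,0,0,0,0,0])

```text
time_s: 27.68
position: [0.6743, -0.0591, 0.0257]
tool_rot: [[0.022, 1.0, 0.0], [1.0, -0.022, -0.0], [-0.0, 0.0, -1.0]]
ft_force: [-1.8, 0.1, 5.6]
grip_width: 0.0499
gripper_force: 33.1
```

```bash
python3 -c "
from h import *
go(*GOAL['sq'],.125)"
```

```text
t 27.68 pos [ 0.6743 -0.0591  0.0257] yaw(y) -1.28 w 0.0499 grip 33.1 need [ 1.966 -2.148 -0.994]
```

Request:
step_arm(fingers=[1,1,1,1,1,1,1,1,1,1], travel=[[0,0,-0.2],[0,0,-0.4],[0,0,-0.4],[0.328,-0.358,0],[0.328,-0.358,0],[0.328,-0.358,0],[0.328,-0.358,0],[0.328,-0.358,0],[0.328,-0.358,0],[0,0,0]], twist=[0,0,0,0,0,0,0,0,0,0])

```text
time_s: 28.92
position: [0.4613, 0.1443, 0.1251]
tool_rot: [[0.019, 1.0, -0.002], [1.0, -0.019, 0.0], [0.0, -0.002, -1.0]]
ft_force: [0.2, 0.6, -1.9]
grip_width: 0.0495
gripper_force: 32.5
```

Request:
step_arm(fingers=[1,1,1,1,1,1,1,1,1], travel=[[0,0,0],[0,0,0.3],[0,0,0.3],[0,0,0.2],[0,0,0.1],[0,0,0.06],[0,0,0.04],[0,0,0],[0,0,0]], twist=[0,0,0,0,0,0,0,0,0])

```text
time_s: 30.05
position: [0.4641, 0.1425, 0.0257]
tool_rot: [[0.022, 1.0, 0.001], [1.0, -0.022, 0.0], [0.0, 0.001, -1.0]]
ft_force: [0.5, 0.2, -1.3]
grip_width: 0.0497
gripper_force: 32.4
```

```bash
python3 -c "
from h import *
go(*GOAL['sq'],.0217)"
```

```text
t 30.05 pos [0.4641 0.1425 0.0257] yaw(y) -1.27 w 0.0497 grip 32.4 need [-0.002 -0.002  0.04 ]
```

Request:
step_arm(fingers=[1,1,1,1,1], travel=[[0,0,0.015],[0,0,0.015],[0,0,0.01],[0,0,0],[0,0,0]], twist=[0,0,0,0,0])

```text
time_s: 30.68
position: [0.4638, 0.1425, 0.0216]
tool_rot: [[0.022, 1.0, 0.0], [1.0, -0.022, -0.0], [-0.0, 0.0, -1.0]]
ft_force: [-1.6, -0.3, 5.7]
grip_width: 0.0494
gripper_force: 33.2
```

Down. Release, rise and back away to the left for a clear view.

Request:
step_arm(fingers=[0.2,0,-0.3,-0.6,-1,-1,-1,-1,-1], travel=[[0,0,0],[0,0,0],[0,0,0],[0,0,0],[0,0,0],[0,0,0],[0,0,-0.3],[0,0,-0.5],[0,0,-0.5]], twist=[0,0,0,0,0,0,0,0,0])

```text
time_s: 31.8
position: [0.4636, 0.1425, 0.1527]
tool_rot: [[0.022, 1.0, -0.001], [1.0, -0.022, -0.0], [-0.0, -0.001, -1.0]]
ft_force: [0.3, -1.2, -0.3]
grip_width: 0.0851
gripper_force: 0.0
```

Request:
step_arm(fingers=[-1,-1,-1,-1,-1,-1,-1,-1,-1,-1], travel=[[0.3,-0.2,-0.1],[0.4,-0.2,-0.1],[0.4,-0.2,-0.1],[0.4,-0.2,-0.1],[0.4,-0.2,-0.1],[0.4,-0.2,-0.1],[0.4,-0.2,-0.1],[0.4,-0.2,-0.1],[0,0,0],[0,0,0]], twist=[0,0,0,0,0,0,0,0,0,0])

```text
time_s: 33.05
position: [0.3108, 0.4555, 0.2309]
tool_rot: [[0.022, 1.0, -0.0], [1.0, -0.022, -0.001], [-0.001, -0.0, -1.0]]
ft_force: [-0.6, -0.5, -0.7]
grip_width: 0.0853
gripper_force: 0.0
```

Run:
```python
from h import *
print(monitor.observe()['position'],monitor.observe()['time_s'])
for n in('top','scene'):
  im,P=cloud(n); cv2.imwrite(f'pics/end_{n}.png',im)
  for q in('lidded_pot','beaker','ramekin','square_dish','serving_tray'):
    for r in models.trace(n,q)[:2]:
        p=P[r['mask']]; p=p[~np.isnan(p).any(1)]; z=np.percentile(p[:,2],98); t=p[p[:,2]>z-.006]
        print(n,q,np.round(r['point']),round(r['confidence'],2),round(z,4),rect(t[:,:2]))
```

```text
[0.31077333 0.45551225 0.23092055] 33.05
top lidded_pot [317. 294.] 0.64 0.0739 (array([460.7, -97.3]), array([14.5, 13.6]), 44.81)
top lidded_pot [189. 133.] 0.62 0.0613 (array([778.2, 137.8]), array([13.9, 13.5]), 84.32)
top beaker [270. 293.] 0.79 0.0834 (array([462. , -17.9]), array([41.2, 42.1]), 88.77)
top ramekin [253. 124.] 0.91 0.0461 (array([792.4,  15.2]), array([54.1, 50.9]), 0.57)
top ramekin [231. 295.] 0.6 0.0583 (array([463.6,  61.4]), array([52.5, 52.5]), 71.51)
top square_dish [182. 297.] 0.74 0.0587 (array([464.9, 142. ]), array([50.5, 48.7]), 88.83)
top square_dish [170. 202.] 0.64 0.0183 (array([642.8, 179.7]), array([66.2, 66. ]), 7.03)
top serving_tray [254. 300.] 0.94 0.0305 (array([462.4,  22.2]), array([290.1,  52.1]), 88.86)
scene lidded_pot [218. 171.] 0.77 0.0729 (array([464.6, -95.8]), array([11.8, 10.7]), 65.77)
scene lidded_pot [362. 266.] 0.74 0.0622 (array([781.3, 138.2]), array([13.3, 13.5]), 11.07)
scene beaker [254. 153.] 0.79 0.0829 (array([463.9, -18. ]), array([43.3, 40.5]), 0.69)
scene ramekin [288. 156.] 0.72 0.0583 (array([465.5,  62.6]), array([49.1, 53.7]), 83.14)
scene ramekin [302. 288.] 0.61 0.0472 (array([795. ,  17.2]), array([51.5, 53.3]), 75.94)
scene square_dish [319. 148.] 0.69 0.059 (array([467.1, 143.1]), array([50.6, 52. ]), 89.45)
scene square_dish [221. 170.] 0.45 0.0735 (array([464.3, -95.5]), array([12. , 11.5]), 58.35)
scene serving_tray [265. 168.] 0.89 0.0204 (array([462.9,  22.7]), array([325.1,  88. ]), 89.21)
```

View pics/end_top.png

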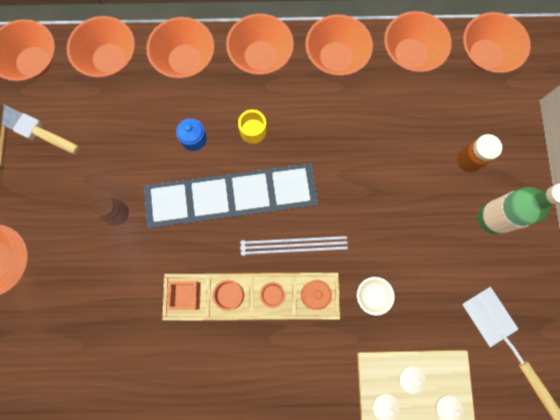

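The final picture shows the tray holding, from the left, the dish (183,296), ramekin (229,295), beaker (273,295) and lidded pot (316,294). That is the rack order reversed, with all four upright and centred. The rack is empty, the look-alikes are untouched and the arm is clear.

```bash
python3 -c "
from rig import close_job
print(close_job())"
```

```text
the job is handed in; nothing more can be done
None
```

All four pots now stand upright in the serving tray in reverse order (from the left: dish, ramekin, beaker, lidded pot), within a few millimetres of their compartment centres by the final camera check; the job was handed in at about 33 s, and no verdict came back.

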